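Run a tin along the fence into its sprung stop and close the keeper

TASK

Set the round paint tin against the bench fence, then push it along, keeping it running against the fence, into the sprung stop at the right-hand end and press it home there with a steady push of about 10 N for a second. Then ease off and swing the steel keeper arm right across behind the tin. The tin must stay upright and be pushed gently, never rammed, and the other things on the bench must be left where they are.

Things in the scene. Friction and masses are not known exactly. Their poses are not given: they have to be found in the camera images.
- tin: Round metal paint tin standing upright, 102 mm diameter, 118 mm high (too wide for the gripper), about 0.4 kg, smooth lacquered, friction about 0.3 on everything: sliding it takes 0.7 to 2 N. Origin: centre of its underside; z up. Run into the fence faster than about 60 mm/s it strikes too hard (over 70 N). It stands clear of the fence, 9 to 40 mm away from its face, towards the fence's free end.
- fence: Aluminium wall along the bench, 400 long, 10 thick, 70 mm high. Origin: on the bench at the foot of its face, level with the stop block's inner face. x: square to the face, away from the robot (face is x = 0, tin runs on the -x side, its centre at x = -51 mm when touching). y: along the face away from the stop block; the face spans y = -50 to 350 mm, the tin travels in -y. z up.
- stop_block: Block 88x40x80 mm closing the lane's right end; origin and axes as fence. From its inner face stands a sprung rubber pad, 28 mm wide, centre 60 mm up at x = -51 mm. Its face is 28 to 48 mm proud (varies, not reported: find by touch). It gives 0.4 mm per N, then is solid at 8 mm (20 N). Home: 5 to 16 N between tin and stop; over 24 N is ramming.
- keeper (a joint): Angle of the keeper, a flat steel arm 12 mm wide, 90 mm long on a vertical pivot on top of the fence. 0: points along the fence away from the stop (parked near here); grows counter-clockwise seen from above to 1.57, its end stop, square across the lane behind a tin that is home. Turns stiffly (about 1 N at the peg), stays where left.
- keeper_peg (a point): Centre of the top of the keeper's upright round black peg, 14 mm diameter, standing 35 mm above the arm, top 124 mm above the bench, 85 mm from the pivot; grip or push it here.
- keeper_pivot (a point): Centre of the keeper's pivot, 14 mm behind the fence's face at y = 167 mm, 89 mm above the bench; the arm is 81 to 89 mm above the bench.
- bottle: White squeeze bottle with a nozzle, 52 mm diameter, 180 mm high; bystander, origin under its centre.
- tape_roll: Roll of black tape lying flat, 62 mm diameter, 19 mm high; bystander, origin under its centre.
Mind the look-alikes: they are no part of the job. Of the things that look like the tin, take the one that is nearest to the robot's base at the start.

How it is judged:
On the way, in this order (a step that is already met when the one before it is completed fails the run):
1. the tin stands against the fence, with the last part of the run still ahead of it (x of tin in the frame of fence above -0.055 m and y of tin in the frame of fence above 0.165 m), for 0.1 s.
2. the tin, against the fence, is pressed on the sprung stop with 5 to 16 N for half a second (contact force between tin and stop_block between 5 and 16 N and x of tin in the frame of fence above -0.056 m), for 0.5 s.
3. the keeper is swung right across behind the tin (value of joint keeper above 1.43 rad), for 0.2 s.
At the end, for the whole second after the job is handed in: The keeper is across behind the tin (at least 1.43 of 1.57 rad); the tin stands upright on the bench and still, within 6 mm of touching the fence, its centre 68 to 106 mm from the stop block's inner face, that is between the pad and the keeper (value of joint keeper above 1.43 rad and x of tin in the frame of fence above -0.057 m and y of tin in the frame of fence between 0.068 and 0.106 m and angle between tin's own z axis and vertical below 0.05 rad and height (world z) of tin below 0.005 m and linear speed of tin below 0.01 m/s).
It fails at once if the tin is rammed into the stop: more than 24 N between them (contact force between tin and stop_block above 24 N).
It fails at once if the tin is slammed or forced against the fence: more than 70 N (contact force between tin and fence above 70 N).
It fails at once if the tin strays more than 14 mm off the fence on the last part of the run (centre less than 165 mm from the stop block) (y of tin in the frame of fence below 0.165 m and x of tin in the frame of fence below -0.065 m).
It fails at once if the tin is tipped (angle between tin's own z axis and vertical above 0.25 rad).
It fails at once if the bottle or the tape roll is moved more than 25 mm (distance of any of bottle, tape_roll from where it was at the start of the episode above 0.025 m).
It also fails if it takes over 72 s, if anything falls off the work surface, if the arm or the gripper's body presses on something with over 40 N, if the wrist force passes 120 N, or if a joint passes its speed limit or range.

ROBOT

A 6-joint arm with a two-finger parallel gripper is mounted at the origin on a cart in front of the work surface, level with it; the furniture and walls round the work are solid. World frame = base frame: x ahead of the robot, y to its left, z up, the work surface at z = 0. Lengths are in m, angles in rad, forces in N, time in s.
With the tool pointing down it reaches from about 0.375 to 0.975 m from the base axis. Payload 3.8 kg.
Tool frame: the origin (TCP) lies on the centre line of the jaws, within the pads' length; the fingertips stand 17 mm ahead of it and the grasp point (between the pads) lies 2 mm behind it (bot.tip_extent is the distance from the TCP to the fingertips, in m); z points along the fingers, y is the line along which they close (so a half turn about z gives the same grasp; the last joint's range is limited). The gripper opens to 85 mm and grips with 20 to 120 N. Pads are 22 mm wide; open, the fingers measure 114 mm over their backs; the gripper's body (76 mm by 85 mm) begins 54 mm behind the grasp point. The pads swing forward as they close: fully open they stand 13 mm farther back than shut.
Start: joints at [1.288, 0.264, 1.604, -0, 1.274, -0.037], TCP at [0.164, 0.655, 0.248] pointing down, gripper open.
Joint ranges: [-2.63, 2.63], [-0.94, 2.18], [0.31, 2.57], [-1.31, 4.45], [0, 2.66], [-2.55, 2.55]. Speed limits (rad/s): [2.57, 2.57, 3.14, 3.14, 3.14, 3.14].

INTERFACE

Orientations are given as a rotation vector (axis times angle).
In Python, from workcell import readout, read_camera, finish_job, bot gives the robot as it stands.
- The arm moves only by the tool jog_arm, never from a script. Its argument "deltas" is one flat list of numbers, 7 for each row, row after row: the shift along the tool's x, y, z in m, then the turn, a rotation vector about the tool's x, y, z in degrees, then the gripper command: -1 is shut, 1 is fully open, values between are in proportion. A call has 1 to 8 rows; each row is the pose to reach, as a shift and turn from the pose commanded when the call began, along the tool's axes at that moment; what a row does not reach only later rows make up. A row lasts 1/10 s, in which the tool goes at most 50 mm and 8.59 degrees, less where a joint would pass 70% of its speed; a pose out of reach is approached as far as the arm can. A call with a gripper value outside its range is refused whole. The fingers move at their own pace and stop on an object; "squeeze" is the grip in N (left out, the last holds). Time passes only in rows, so rows that repeat a pose let the fingers close. It gives the time, the measured TCP pose, the force, the opening and the grip force at its end, in the units of the state.
- readout.read_state(): the state, without advancing time (a new reading comes with each control period).
- read_camera(name): name is "scene" or "top"; returns a dict with "color" (384x512x3 uint8, blue, green, red), "fx", "fy", "cx", "cy" (pixels), "origin" and "attitude" of the camera in the world. Camera axes: x right, y down, z forward; pixel columns grow to the right and rows downward; lengths in m; the calibration is good to about 2 mm. A picture is of the moment at which its call begins. There is no depth.
- finish_job(): hands the job in; it is judged then, once.
The state is a dict: "time": time; "q": joint angles; "joint_vel": joint speeds; "joint_torque": joint torques, N m; "tool_pos": TCP position; "tcp_rot": TCP orientation; "wrist_force": force on the tool from outside, world axes, zero at the start; "torque": the same for the moment, N m; "width": opening from 0.0 (shut) to 1.0 (fully open); "grip_force": force on a finger pad.
Only numpy, scipy, OpenCV 4.12 (cv2) and the standard library are available. Lean on these libraries where they do the work, as an engineer would, in place of code of your own. Each camera call takes 0.05 s, during which the arm holds its last target. There are 200 camera calls.

## Working session

There is one attempt and no reset: what is moved stays moved. The work goes in short steps, Python scripts to look and compute and a tool call to move; the robot and the scene stay as the last step left them, time stands still between calls to the robot, and variables do not carry over. Pictures are saved under pics/ and viewed, at most 10 in all, crops included, and the job is handed in when it is done.

Besides the shell and the picture viewer there is one more tool, called after "Call:" in YAML: its name, and indented under it one key for each argument. jog_arm: Moves the arm, as the interface text tells. Its arguments: {"type":"object","properties":{"deltas":{"type":"array"},"squeeze":{"type":"number"}},"required":["deltas"]}

```bash
ls; mkdir -p pics; python3 - <<'E'
from workcell import readout, read_camera, bot
import cv2
s=readout.read_state();print({k:s[k] for k in('time','tool_pos','tcp_rot','wrist_force','width')},bot.tip_extent)
for n in('scene','top'):
    c=read_camera(n);cv2.imwrite(f'pics/{n}0.png',c['color']);print({k:c[k] for k in c if k!='color'})
E
```

```text
pics
{'time': 0.0, 'tool_pos': array([0.1640521 , 0.6540411 , 0.24694813]), 'tcp_rot': array([-0.38512191, -3.11750904,  0.00347277]), 'wrist_force': array([-0.20981977,  0.57328127, -0.86105173]), 'width': 0.9999201330312724} 0.017
{'fx': 357.2752854212434, 'fy': 357.2752854212434, 'cx': 259.8649954128223, 'cy': 192.67849648992632, 'origin': array([ 0.24074285, -0.34381145,  0.88486043]), 'attitude': array([-2.36182604,  0.5910199 , -0.23325891])}
{'fx': 423.43817239396554, 'fy': 423.43817239396554, 'cx': 260.969112444418, 'cy': 185.61246079562324, 'origin': array([0.33867892, 0.26379106, 1.26698804]), 'attitude': array([-1.99911887,  2.23304363, -0.22447349])}
```

View pics/scene0.png

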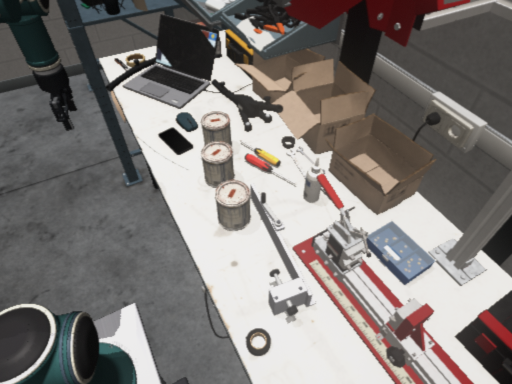

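View pics/top0.png

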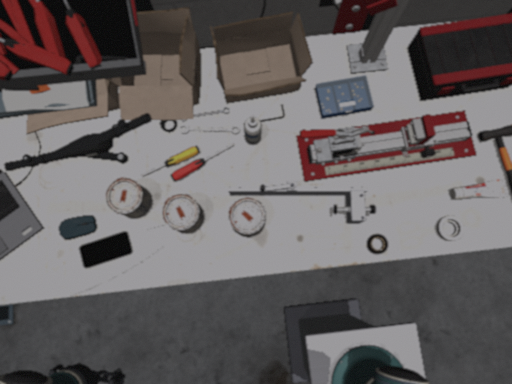

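The top view shows three tins; the one at (247,216) is nearest the base. The fence runs from (230,192) to about (350,193), with the stop block at (358,206), the keeper near (278,188), the tape at (377,243) and the bottle at (253,128).

```bash
cat >h.py <<'E'
import numpy as np,cv2
from scipy.spatial.transform import Rotation as R
from workcell import readout, read_camera, finish_job, bot
def ray(c,u,v,z):
    d=R.from_rotvec(c['attitude']).apply([(u-c['cx'])/c['fx'],(v-c['cy'])/c['fy'],1]);o=c['origin']
    return o+d*(z-o[2])/d[2]
def proj(c,p):
    q=R.from_rotvec(c['attitude']).inv().apply(np.asarray(p)-c['origin']);return c['fx']*q[0]/q[2]+c['cx'],c['fy']*q[1]/q[2]+c['cy']
E
python3 - <<'E'
import cv2
t=cv2.imread('pics/top0.png')[165:260,215:395];s=cv2.imread('pics/scene0.png')[165:325,200:330]
cv2.imwrite('pics/tz.png',cv2.resize(t,None,fx=4.4,fy=4.4,interpolation=2));cv2.imwrite('pics/sz.png',cv2.resize(s,None,fx=3.7,fy=3.7,interpolation=2))
E
```

```text
(no output)
```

View pics/tz.png

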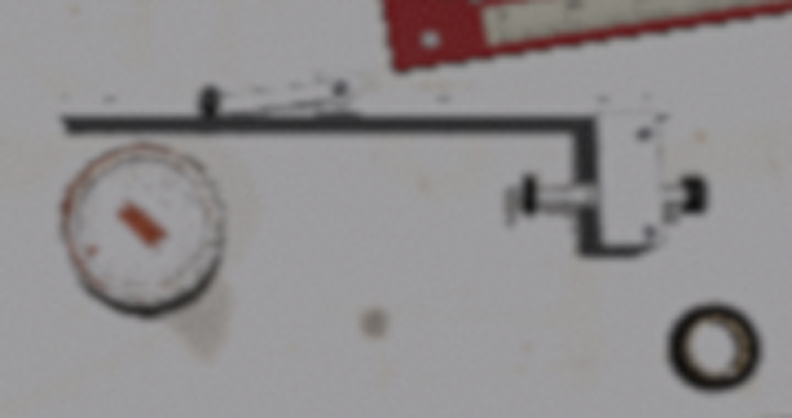

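View pics/sz.png

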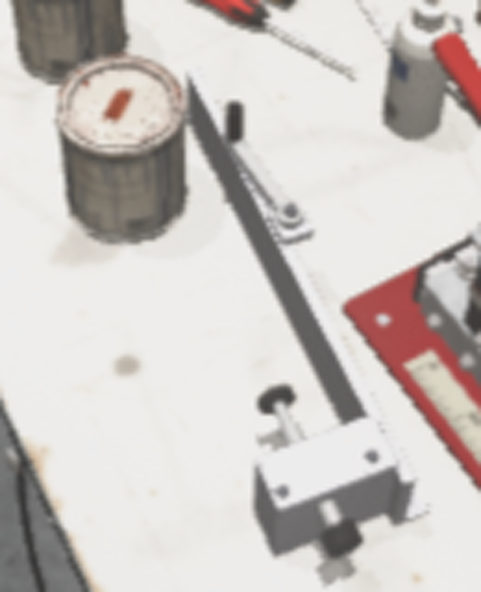

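The zooms show the fence face as the dark band (z=70 mm edge at zoom row ~117, foot at ~133, free end at column 63). The stop's inner face foot is at column ~575, the lid centre at (142,225), the peg top at (209,90) and the pivot at (341,88).

```bash
python3 - <<'E'
from h import *
c=read_camera('top');s=read_camera('scene')
T=lambda X,Y,z:ray(c,215+(X+.5)/4.4-.5,165+(Y+.5)/4.4-.5,z)
S=lambda X,Y,z:ray(s,200+(X+.5)/3.7-.5,165+(Y+.5)/3.7-.5,z)
for n,p in dict(topL=T(63,117,.07),topR=T(570,117,.07),botL=T(66,133,0),botR=T(574,133,0),stopfoot=T(576,250,0),stoptop=T(598,240,.08),stoptopR=T(598,117,.08),tin=T(142,225,.118),tinS=S(122,104,.118),peg=T(209,90,.124),pegS=S(235,104,.124),piv=T(341,88,.089),pivS=S(290,211,.089),tape=T(714,347,.01),padT=T(527,195,.06)).items():print(n,p.round(4))
d=T(570,125,.035)-T(66,125,.035);print(np.degrees(np.arctan2(d[1],d[0])),bot.__class__,[a for a in dir(bot) if a[0]!='_'])
E
```

```text
topL [0.5765 0.3325 0.07  ]
topR [0.5399 0.003  0.07  ]
botL [0.5789 0.3355 0.    ]
botR [ 0.5402 -0.0133  0.    ]
stopfoot [ 0.4598 -0.0025  0.    ]
stoptop [ 0.457  -0.0007  0.08  ]
stoptopR [ 0.5362 -0.0129  0.08  ]
tin [0.4936 0.2875 0.118 ]
tinS [0.4961 0.2824 0.118 ]
peg [0.5728 0.2368 0.124 ]
pegS [0.5705 0.2371 0.124 ]
piv [0.5719 0.1512 0.089 ]
pivS [0.571  0.1511 0.089 ]
tape [ 0.3842 -0.0825  0.01  ]
padT [0.4933 0.0365 0.06  ]
-96.33651989655714 <class 'host.Robot'> ['MotionError', 'tip_extent']
```

```bash
cat >>h.py <<'E'
O=np.array([.540,-.0133,0]);A=np.radians(6.34)
FX=np.array([np.cos(A),-np.sin(A),0]);FY=np.array([np.sin(A),np.cos(A),0])
def fen(p):
    d=np.asarray(p)-O;return np.array([d@FX,d@FY,d[2]])
def to(x,y,z,yaw=0):
    s=readout.read_state();R0=R.from_rotvec(s['tcp_rot'])
    W=R.from_euler('z',yaw,degrees=True)*R.from_matrix(np.c_[-FX,FY,[0,0,-1]])
    p=O+x*FX+y*FY+[0,0,z]
    print('d',R0.inv().apply(p-s['tool_pos']).round(4),(R0.inv()*W).as_rotvec(degrees=True).round(2))
def st():
    s=readout.read_state();print('t',s['time'],'fence tcp',fen(s['tool_pos']).round(4),'F',np.array([s['wrist_force']@FX,s['wrist_force']@FY,s['wrist_force'][2]]).round(2),s['width'])
E
python3 -c "
from h import *
st();to(-.155,.291,.22);to(-.155,.291,.076)"
```

```text
t 0.2 fence tcp [-0.4473  0.622   0.2474] F [-0.14  0.52 -0.55] 0.9995697932191968
d [-0.3343 -0.2885  0.0278] [-0.09 -0.01 -7.74]
d [-0.3343 -0.2883  0.1718] [-0.09 -0.01 -7.74]
```

Call:
jog_arm:
  deltas: [-0.035, -0.03, 0, 0, 0, 0, -1, -0.07, -0.06, 0, 0, 0, -2, -1, -0.105, -0.09, 0, 0, 0, -4, -1, -0.14, -0.12, 0, 0, 0, -6, -1, -0.175, -0.15, 0, 0, 0, -7.74, -1, -0.21, -0.18, 0, 0, 0, -7.74, -1, -0.245, -0.21, 0, 0, 0, -7.74, -1, -0.27, -0.235, 0, 0, 0, -7.74, -1]

```text
time: 1.0
tool_pos: [0.3701, 0.3589, 0.2483]
tcp_rot: [0.175, 3.136, -0.0]
wrist_force: [0.4, 0.2, -1.0]
width: -0.001
grip_force: 0.0
```

```bash
python3 -c "
from h import *
st();to(-.155,.291,.22);to(-.155,.291,.076)"
```

```text
t 1.0 fence tcp [-0.21    0.3511  0.2483] F [ 0.35  0.27 -1.02] -0.0009564735293956238
d [-0.055  -0.0601  0.0283] [-0.01  0.03 -0.06]
d [-0.0549 -0.06    0.1723] [-0.01  0.03 -0.06]
```

Call:
jog_arm:
  deltas: [-0.025, -0.03, 0.01, 0, 0, 0, -1, -0.05, -0.06, 0.03, 0, 0, 0, -1, -0.055, -0.06, 0.07, 0, 0, 0, -1, -0.055, -0.06, 0.11, 0, 0, 0, -1, -0.055, -0.06, 0.15, 0, 0, 0, -1, -0.055, -0.06, 0.172, 0, 0, 0, -1, -0.055, -0.06, 0.172, 0, 0, 0, -1]

```text
time: 1.7
tool_pos: [0.4137, 0.2931, 0.0722]
tcp_rot: [-0.174, -3.13, 0.008]
wrist_force: [-0.9, -0.3, -0.1]
width: 0.004
grip_force: 0.0
```

```bash
cat >snap.py <<'E'
import sys
from h import *
st();a=[]
for n,(x0,x1,y0,y1) in dict(top=(215,395,150,260),scene=(190,330,150,325)).items():
    im=read_camera(n)['color'][y0:y1,x0:x1];a.append(cv2.resize(im,None,fx=(4.4 if n=='top' else 3.4),fy=(4.4 if n=='top' else 3.4),interpolation=2))
h=max(i.shape[0] for i in a)
o=np.hstack([cv2.copyMakeBorder(i,0,h-i.shape[0],0,0,0) for i in a]);cv2.imwrite(f'pics/{sys.argv[1]}.png',cv2.resize(o,(800,int(800*h/o.shape[1])),interpolation=3))
E
python3 snap.py p1
```

```text
t 1.7 fence tcp [-0.1593  0.2906  0.0722] F [-0.89 -0.36 -0.14] 0.004023308962305291
```

View pics/p1.png

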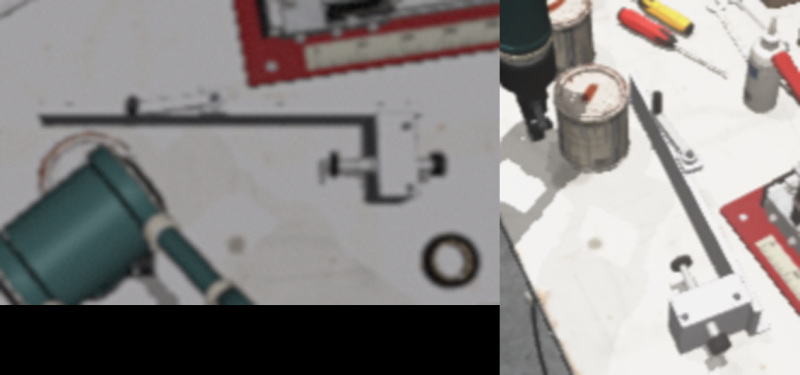

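The scene crop shows the fingers standing behind the tin on the robot side, clear of everything. Now I'll push it towards the fence.

Call:
jog_arm:
  deltas: [-0.004, 0, 0, 0, 0, 0, -1, -0.008, 0, 0, 0, 0, 0, -1, -0.012, 0, 0, 0, 0, 0, -1, -0.015, 0, 0, 0, 0, 0, -1, -0.018, 0, 0, 0, 0, 0, -1, -0.021, 0, 0, 0, 0, 0, -1, -0.024, 0, 0, 0, 0, 0, -1, -0.027, 0, 0, 0, 0, 0, -1]

```text
time: 2.6
tool_pos: [0.4438, 0.2923, 0.0761]
tcp_rot: [-0.174, -3.136, 0.0]
wrist_force: [-2.0, 0.1, 0.3]
width: 0.002
grip_force: 0.0
```

Call:
jog_arm:
  deltas: [-0.002, 0, 0, 0, 0, 0, -1, -0.004, 0, 0, 0, 0, 0, -1, -0.006, 0, 0, 0, 0, 0, -1, -0.008, 0, 0, 0, 0, 0, -1, -0.01, 0, 0, 0, 0, 0, -1]

```text
time: 3.1
tool_pos: [0.4539, 0.2913, 0.0763]
tcp_rot: [0.174, 3.137, -0.0]
wrist_force: [-2.1, -0.2, 0.4]
width: -0.001
grip_force: 0.0
```

```bash
python3 -c "
from h import *
st()"
```

```text
t 3.1 fence tcp [-0.1192  0.2932  0.0763] F [-2.08 -0.46  0.37] -0.0008183649110188065
```

Call:
jog_arm:
  deltas: [-0.001, 0, 0, 0, 0, 0, -1, -0.002, 0, 0, 0, 0, 0, -1, -0.003, 0, 0, 0, 0, 0, -1, -0.004, 0, 0, 0, 0, 0, -1, -0.004, 0, 0, 0, 0, 0, -1]

```text
time: 3.6
tool_pos: [0.4563, 0.2907, 0.0758]
tcp_rot: [-0.174, -3.134, 0.001]
wrist_force: [-7.2, 1.2, 1.7]
width: -0.001
grip_force: 0.0
```

Call:
jog_arm:
  deltas: [-0.001, 0, 0, 0, 0, 0, -1, -0.002, 0, 0, 0, 0, 0, -1, -0.002, 0, 0, 0, 0, 0, -1]

```text
time: 3.9
tool_pos: [0.4563, 0.2902, 0.0752]
tcp_rot: [-0.174, -3.13, 0.003]
wrist_force: [-11.2, 0.7, 2.7]
width: -0.002
grip_force: 0.0
```

Call:
jog_arm:
  deltas: [0.005, 0, 0, 0, 0, 0, -1, 0.02, 0, 0, 0, 0, 0, -1, 0.04, 0, 0, 0, 0, 0, -1, 0.04, 0, 0, 0, 0, 0, -1]

```text
time: 4.3
tool_pos: [0.4177, 0.2948, 0.076]
tcp_rot: [-0.172, -3.136, 0.001]
wrist_force: [1.1, 0.3, 0.1]
width: -0.005
grip_force: 0.0
```

```bash
python3 -c "
from h import *
st();c=read_camera('top')
print(fen(ray(c,183,212,.118)))
to(-.155,.37,.076,20);to(-.0784,.366,.076,20)"; python3 snap.py p2
```

```text
t 4.3 fence tcp [-0.1556  0.2927  0.076 ] F [1.1  0.4  0.11] -0.004745481918366079
[-0.06902632  0.46868947  0.118     ]
d [0.0007 0.0768 0.0004] [  0.     0.04 -19.93]
d [-0.0759  0.0727  0.0005] [  0.     0.04 -19.93]
t 4.35 fence tcp [-0.1542  0.2932  0.0764] F [-0.18  0.69  0.23] 0.0030777291782165955
```

View pics/p2.png

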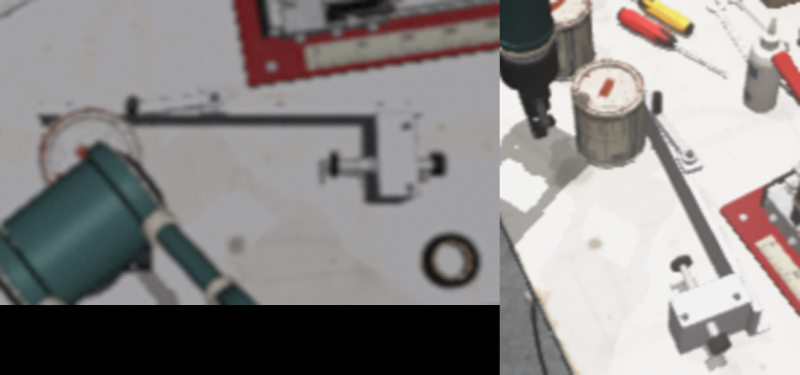

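The tin now stands against the fence with the look-alike behind it, leaving about 75 mm of gap for the fingers. I'll go round into that gap with the tool turned 20°.

Call:
jog_arm:
  deltas: [0, 0.025, 0, 0, 0, -7, -1, 0, 0.05, 0, 0, 0, -14, -1, 0, 0.072, 0, 0, 0, -20, -1, -0.01, 0.072, 0, 0, 0, -20, -1, -0.03, 0.072, 0, 0, 0, -20, -1, -0.05, 0.072, 0, 0, 0, -20, -1, -0.07, 0.072, 0, 0, 0, -20, -1, -0.076, 0.072, 0, 0, 0, -20, -1]

```text
time: 5.25
tool_pos: [0.5067, 0.3596, 0.0784]
tcp_rot: [-0.369, 3.115, 0.005]
wrist_force: [-1.4, 4.2, 6.7]
width: -0.001
grip_force: 0.0
```

```bash
python3 -c "
from h import *
st();to(-.0734,.3525,.076,20);to(-.0734,.3125,.076,20)"
```

```text
t 5.25 fence tcp [-0.0743  0.367   0.0784] F [-1.88  3.99  6.71] -0.001258443394607274
d [ 0.0041 -0.0139  0.0024] [ 0.15  0.27 -0.15]
d [ 0.0177 -0.0515  0.0022] [ 0.15  0.27 -0.15]
```

Call:
jog_arm:
  deltas: [0, 0, 0, 0, 0, 0, -1, 0, 0, 0, 0, 0, 0, -1]

```text
time: 5.45
tool_pos: [0.5046, 0.3582, 0.077]
tcp_rot: [-0.371, 3.118, 0.001]
wrist_force: [0.8, 2.4, 4.0]
width: 0.002
grip_force: 0.0
```

```bash
python3 -c "
from h import *
st();to(-.0734,.3525,.076,20);to(-.0734,.3125,.076,20)"; python3 snap.py p3
```

```text
t 5.45 fence tcp [-0.0762  0.3653  0.077 ] F [0.49 2.48 3.96] 0.0020102265699739313
d [ 0.0017 -0.013   0.001 ] [ 0.04  0.11 -0.08]
d [ 0.0154 -0.0506  0.0009] [ 0.04  0.11 -0.08]
t 5.45 fence tcp [-0.0762  0.3653  0.077 ] F [0.49 2.48 3.96] 0.0020102265699739313
```

View pics/p3.png

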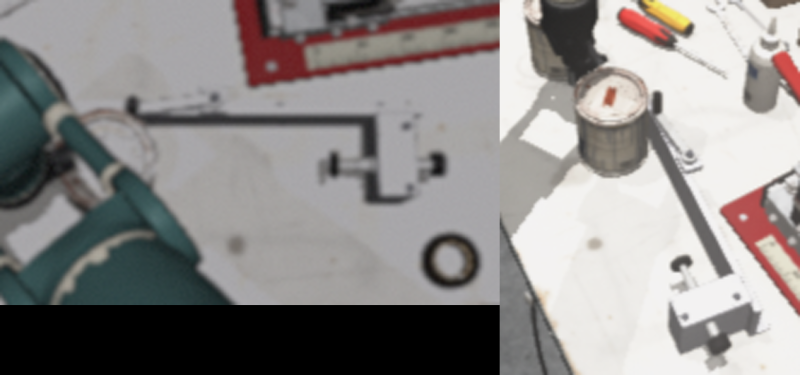

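```bash
python3 -c "
from h import *
c=read_camera('scene')
im=c['color'].copy()
for u,v in((242.2,193.3),(239.9,190.1)):print(fen(ray(c,u,v,.118)))
t=read_camera('top')
print(fen(ray(t,215+(112/.631)/4.4,150+(150/.631)/4.4,.118)))"
```

```text
[-0.0516111   0.27704355  0.118     ]
[-0.05356357  0.2909444   0.118     ]
[-0.04693453  0.27084007  0.118     ]
```

Call:
jog_arm:
  deltas: [0, 0, -0.004, 0, 0, 0, -1, 0, 0, -0.008, 0, 0, 0, -1, 0, 0, -0.008, 0, 0, 0, -1]

```text
time: 5.95
tool_pos: [0.5031, 0.3576, 0.0842]
tcp_rot: [0.373, -3.119, 0.001]
wrist_force: [0.2, 0.3, 0.2]
width: 0.0
grip_force: 0.0
```

```bash
python3 -c "
from h import *
print(readout.read_state()['q'].round(3))
st();to(-.078,.355,.15,-70);to(-.078,.355,.076,-70)"
```

```text
[ 0.578  0.305  1.876 -0.     0.962 -1.231]
t 5.95 fence tcp [-0.0777  0.3646  0.0842] F [0.12 0.32 0.23] 0.0004056375091813276
d [ 0.0036 -0.0089 -0.0658] [-7.e-02 -1.e-02  9.e+01]
d [ 0.0036 -0.0089  0.0082] [-7.e-02 -1.e-02  9.e+01]
```

Call:
jog_arm:
  deltas: [0, 0, -0.03, 0, 0, 0, -1, 0, 0, -0.066, 0, 0, 0, -1, 0.002, -0.005, -0.066, 0, 0, 8, -1, 0.004, -0.009, -0.066, 0, 0, 16, -1, 0.004, -0.009, -0.066, 0, 0, 24, -1, 0.004, -0.009, -0.066, 0, 0, 32, -1, 0.004, -0.009, -0.066, 0, 0, 40, -1, 0.004, -0.009, -0.066, 0, 0, 45, -1]

```text
time: 6.75
tool_pos: [0.5012, 0.3479, 0.1497]
tcp_rot: [-0.856, -3.022, 0.002]
wrist_force: [-0.1, 0.4, -0.1]
width: -0.005
grip_force: 0.0
```

Call:
jog_arm:
  deltas: [0, 0, 0, 0, 0, 8, -1, 0, 0, 0, 0, 0, 16, -1, 0, 0, 0, 0, 0, 24, -1, 0, 0, 0, 0, 0, 32, -1, 0, 0, 0, 0, 0, 40, -1, 0, 0, 0, 0, 0, 45, -1, 0, 0, 0, 0, 0, 45, -1]

```text
time: 7.45
tool_pos: [0.5013, 0.348, 0.1498]
tcp_rot: [-1.942, -2.469, 0.002]
wrist_force: [0.2, -0.2, -0.0]
width: -0.003
grip_force: 0.0
```

```bash
python3 -c "
from h import *
print(readout.read_state()['q'].round(3))
st();to(-.078,.355,.076,-70)"
```

```text
[ 0.566  0.222  1.845 -0.     1.076  0.328]
t 7.45 fence tcp [-0.0784  0.3548  0.1498] F [ 0.19 -0.22 -0.04] -0.0028189528446375114
d [0.0001 0.0005 0.0738] [-0.07  0.04 -0.01]
```

Down into the gap; then the first bit of run (tool −x is the push normal; −y of fence is about tool (−0.94, +/−0.34)).

Call:
jog_arm:
  deltas: [0, 0, 0.02, 0, 0, 0, -1, 0, 0, 0.04, 0, 0, 0, -1, 0, 0, 0.06, 0, 0, 0, -1, 0, 0, 0.074, 0, 0, 0, -1, 0, 0, 0.074, 0, 0, 0, -1]

```text
time: 7.95
tool_pos: [0.4998, 0.3472, 0.0735]
tcp_rot: [-1.939, -2.47, 0.008]
wrist_force: [-0.7, -0.5, 0.2]
width: 0.001
grip_force: 0.0
```

```bash
python3 -c "
from h import *
st();to(-.0745,.345,.076,-70);to(-.0745,.305,.076,-70)"; python3 snap.py p4
```

```text
t 7.95 fence tcp [-0.0798  0.3538  0.0735] F [-0.67 -0.6   0.21] 0.0005435563845547471
d [-0.0101  0.0019 -0.0025] [-0.3   0.11  0.07]
d [-0.0477 -0.0118 -0.0024] [-0.3   0.11  0.07]
t 7.95 fence tcp [-0.0798  0.3538  0.0735] F [-0.67 -0.6   0.21] 0.0005435563845547471
```

View pics/p4.png

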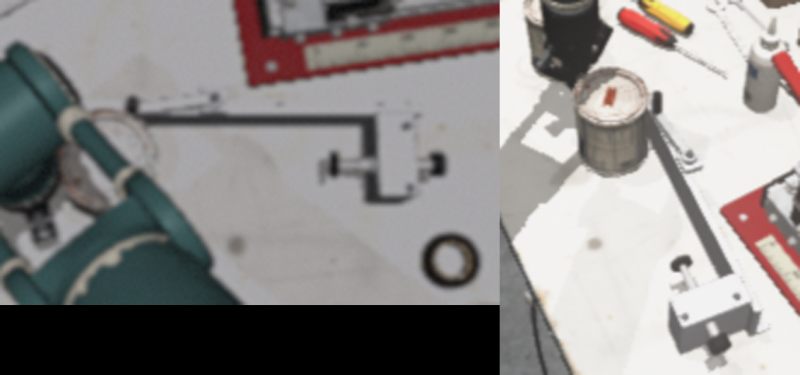

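The tin has not moved and the fingers stand behind it, free of contact. I'll start the run along the fence at about 40 mm/s.

Call:
jog_arm:
  deltas: [-0.004, 0.001, 0, 0, 0, 0, -1, -0.008, 0.001, 0, 0, 0, 0, -1, -0.011, 0.001, 0, 0, 0, 0, -1, -0.014, 0, 0, 0, 0, 0, -1, -0.017, -0.001, 0, 0, 0, 0, -1, -0.02, -0.002, 0, 0, 0, 0, -1, -0.023, -0.003, 0, 0, 0, 0, -1, -0.026, -0.004, 0, 0, 0, 0, -1]

```text
time: 8.85
tool_pos: [0.5035, 0.3226, 0.0764]
tcp_rot: [-1.941, -2.469, -0.001]
wrist_force: [-2.3, 4.3, 1.2]
width: -0.0
grip_force: 0.0
```

Call:
jog_arm:
  deltas: [-0.004, -0.0014, 0, 0, 0, 0, -1, -0.008, -0.0028, 0, 0, 0, 0, -1, -0.012, -0.0042, 0, 0, 0, 0, -1, -0.016, -0.0056, 0, 0, 0, 0, -1, -0.02, -0.007, 0, 0, 0, 0, -1, -0.024, -0.0084, 0, 0, 0, 0, -1, -0.028, -0.0098, 0, 0, 0, 0, -1, -0.032, -0.0112, 0, 0, 0, 0, -1]

```text
time: 9.65
tool_pos: [0.5007, 0.2881, 0.0764]
tcp_rot: [1.942, 2.47, 0.0]
wrist_force: [-2.4, 4.0, 1.4]
width: -0.004
grip_force: 0.0
```

```bash
python3 -c "
from h import *
st()";python3 snap.py p5
```

```text
t 9.65 fence tcp [-0.0724  0.2952  0.0764] F [-2.79  3.69  1.36] -0.003804439671723455
t 9.65 fence tcp [-0.0724  0.2952  0.0764] F [-2.79  3.69  1.36] -0.003804439671723455
```

View pics/p5.png

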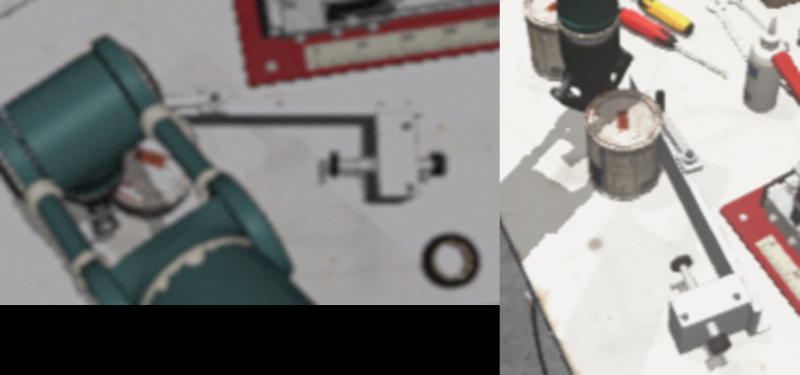

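The tin is running against the fence past the keeper with about 4 N of push. Carrying on.

Call:
jog_arm:
  deltas: [-0.004, -0.0014, 0, 0, 0, 0, -1, -0.008, -0.0028, 0, 0, 0, 0, -1, -0.012, -0.0042, 0, 0, 0, 0, -1, -0.016, -0.0056, 0, 0, 0, 0, -1, -0.02, -0.007, 0, 0, 0, 0, -1, -0.024, -0.0084, 0, 0, 0, 0, -1, -0.028, -0.0098, 0, 0, 0, 0, -1, -0.032, -0.0112, 0, 0, 0, 0, -1]

```text
time: 10.55
tool_pos: [0.4972, 0.2545, 0.0763]
tcp_rot: [-1.942, -2.47, -0.0]
wrist_force: [-3.5, 2.9, 1.9]
width: -0.004
grip_force: 0.0
```

Call:
jog_arm:
  deltas: [-0.004, -0.0014, 0, 0, 0, 0, -1, -0.008, -0.0028, 0, 0, 0, 0, -1, -0.012, -0.0042, 0, 0, 0, 0, -1, -0.016, -0.0056, 0, 0, 0, 0, -1, -0.02, -0.007, 0, 0, 0, 0, -1, -0.024, -0.0084, 0, 0, 0, 0, -1, -0.028, -0.0098, 0, 0, 0, 0, -1, -0.032, -0.0112, 0, 0, 0, 0, -1]

```text
time: 11.35
tool_pos: [0.4939, 0.2207, 0.0763]
tcp_rot: [-1.941, -2.47, 0.0]
wrist_force: [-3.1, 3.4, 0.9]
width: 0.002
grip_force: 0.0
```

```bash
python3 -c "
from h import *
st();to(-.0724,.19,.076,-70)
c=read_camera('scene');im=c['color']
h=cv2.cvtColor(im,cv2.COLOR_BGR2HSV);m=cv2.inRange(h,(0,130,90),(14,255,255))
n,l,s,ce=cv2.connectedComponentsWithStats(m)
for i in range(1,n):
  if 8<s[i,4]<120 and ce[i,0]<300 and 100<ce[i,1]<300: print(s[i],ce[i].round(1),fen(ray(c,*ce[i],.118)).round(4))"
```

```text
t 11.35 fence tcp [-0.0717  0.2275  0.0763] F [-3.44  3.02  0.86] 0.001568714755268219
d [-0.035  -0.0135  0.0003] [-0.01  0.    0.  ]
[213 150   6   5  13] [215.7 151.8] [-0.0698  0.4719  0.118 ]
[254 157  14  12  87] [259.7 163.2] [0.0409 0.3731 0.118 ]
[255 222   5   6  17] [256.9 224.4] [-0.053  0.16   0.118]
```

Call:
jog_arm:
  deltas: [-0.004, -0.0014, 0, 0, 0, 0, -1, -0.008, -0.0028, 0, 0, 0, 0, -1, -0.012, -0.0042, 0, 0, 0, 0, -1, -0.016, -0.0056, 0, 0, 0, 0, -1, -0.02, -0.007, 0, 0, 0, 0, -1, -0.024, -0.0084, 0, 0, 0, 0, -1, -0.028, -0.0098, 0, 0, 0, 0, -1, -0.031, -0.0109, 0, 0, 0, 0, -1]

```text
time: 12.2
tool_pos: [0.4906, 0.1879, 0.0763]
tcp_rot: [1.942, 2.47, -0.0]
wrist_force: [-2.5, 4.1, 1.9]
width: -0.007
grip_force: 0.0
```

Call:
jog_arm:
  deltas: [-0.0025, -0.0009, 0, 0, 0, 0, -1, -0.005, -0.0018, 0, 0, 0, 0, -1, -0.0075, -0.0027, 0, 0, 0, 0, -1, -0.01, -0.0036, 0, 0, 0, 0, -1, -0.0125, -0.0045, 0, 0, 0, 0, -1, -0.015, -0.0054, 0, 0, 0, 0, -1, -0.0175, -0.0063, 0, 0, 0, 0, -1, -0.019, -0.0068, 0, 0, 0, 0, -1]

```text
time: 13.0
tool_pos: [0.4885, 0.168, 0.0762]
tcp_rot: [1.942, 2.47, -0.0]
wrist_force: [-2.6, 3.4, 1.4]
width: -0.001
grip_force: 0.0
```

```bash
python3 -c "
from h import *
st()"
```

```text
t 13.0 fence tcp [-0.0712  0.1745  0.0762] F [-2.92  3.13  1.38] -0.0009902020438598736
```

Call:
jog_arm:
  deltas: [-0.0015, -0.0005, 0, 0, 0, 0, -1, -0.003, -0.001, 0, 0, 0, 0, -1, -0.0045, -0.0016, 0, 0, 0, 0, -1, -0.006, -0.0021, 0, 0, 0, 0, -1]

```text
time: 13.4
tool_pos: [0.4879, 0.1619, 0.0763]
tcp_rot: [-1.942, -2.47, 0.0]
wrist_force: [-2.4, 3.4, 1.9]
width: 0.002
grip_force: 0.0
```

Call:
jog_arm:
  deltas: [-0.0015, -0.0005, 0, 0, 0, 0, -1, -0.003, -0.001, 0, 0, 0, 0, -1, -0.0045, -0.0016, 0, 0, 0, 0, -1]

```text
time: 13.7
tool_pos: [0.4874, 0.1571, 0.0763]
tcp_rot: [1.942, 2.47, -0.0]
wrist_force: [-2.3, 4.3, 2.7]
width: 0.001
grip_force: 0.0
```

Call:
jog_arm:
  deltas: [-0.0015, -0.0005, 0, 0, 0, 0, -1, -0.003, -0.001, 0, 0, 0, 0, -1, -0.0045, -0.0016, 0, 0, 0, 0, -1]

```text
time: 14.0
tool_pos: [0.4869, 0.1523, 0.0763]
tcp_rot: [-1.942, -2.47, 0.0]
wrist_force: [-2.8, 2.9, 1.7]
width: -0.001
grip_force: 0.0
```

Call:
jog_arm:
  deltas: [-0.001, -0.0004, 0, 0, 0, 0, -1, -0.002, -0.0007, 0, 0, 0, 0, -1, -0.003, -0.001, 0, 0, 0, 0, -1]

```text
time: 14.3
tool_pos: [0.4867, 0.15, 0.0765]
tcp_rot: [-1.942, -2.468, -0.002]
wrist_force: [-4.0, 8.2, 3.9]
width: -0.001
grip_force: 0.0
```

Call:
jog_arm:
  deltas: [-0.001, -0.0004, 0, 0, 0, 0, -1, -0.002, -0.0007, 0, 0, 0, 0, -1, -0.003, -0.001, 0, 0, 0, 0, -1]

```text
time: 14.6
tool_pos: [0.4865, 0.1481, 0.077]
tcp_rot: [-1.942, -2.467, -0.005]
wrist_force: [-5.1, 12.5, 4.9]
width: -0.001
grip_force: 0.0
```

Call:
jog_arm:
  deltas: [-0.001, -0.0004, 0, 0, 0, 0, -1, -0.002, -0.0007, 0, 0, 0, 0, -1, -0.003, -0.001, 0, 0, 0, 0, -1]

```text
time: 14.9
tool_pos: [0.4864, 0.1462, 0.0775]
tcp_rot: [-1.942, -2.466, -0.008]
wrist_force: [-6.5, 16.6, 7.5]
width: -0.001
grip_force: 0.0
```

Pressing at about 12 N net of friction. I'll ease a trace and hold for over a second.

Call:
jog_arm:
  deltas: [0.0005, 0, 0, 0, 0, 0, -1, 0.0005, 0, 0, 0, 0, 0, -1, 0.0005, 0, 0, 0, 0, 0, -1, 0.0005, 0, 0, 0, 0, 0, -1, 0.0005, 0, 0, 0, 0, 0, -1, 0.0005, 0, 0, 0, 0, 0, -1, 0.0005, 0, 0, 0, 0, 0, -1, 0.0005, 0, 0, 0, 0, 0, -1]

```text
time: 15.7
tool_pos: [0.4865, 0.1463, 0.0774]
tcp_rot: [-1.942, -2.467, -0.007]
wrist_force: [-4.1, 13.6, 6.8]
width: -0.004
grip_force: 0.0
```

Call:
jog_arm:
  deltas: [0, 0, 0, 0, 0, 0, -1, 0, 0, 0, 0, 0, 0, -1, 0, 0, 0, 0, 0, 0, -1, 0, 0, 0, 0, 0, 0, -1, 0, 0, 0, 0, 0, 0, -1]

```text
time: 16.2
tool_pos: [0.4865, 0.1463, 0.0774]
tcp_rot: [-1.942, -2.467, -0.007]
wrist_force: [-4.5, 14.3, 5.9]
width: 0.002
grip_force: 0.0
```

```bash
python3 -c "
from h import *
st()"
```

```text
t 16.2 fence tcp [-0.0708  0.1527  0.0774] F [-6.04 13.74  5.89] 0.001760293503798367
```

Call:
jog_arm:
  deltas: [0.001, 0.0003, 0, 0, 0, 0, -1, 0.002, 0.0007, 0, 0, 0, 0, -1, 0.003, 0.001, 0, 0, 0, 0, -1, 0.004, 0.0014, 0, 0, 0, 0, -1, 0.005, 0.0017, 0, 0, 0, 0, -1, 0.006, 0.002, 0, 0, 0, 0, -1, 0.007, 0.0024, 0, 0, 0, 0, -1, 0.008, 0.0027, 0, 0, 0, 0, -1]

```text
time: 17.0
tool_pos: [0.4869, 0.1517, 0.0763]
tcp_rot: [1.941, 2.47, -0.0]
wrist_force: [-0.1, 1.6, -0.6]
width: -0.001
grip_force: 0.0
```

Call:
jog_arm:
  deltas: [0.005, 0.002, 0, 0, 0, 0, -1, 0.015, 0.005, 0, 0, 0, 0, -1, 0.025, 0.009, -0.01, 0, 0, 0, -1, 0.025, 0.009, -0.04, 0, 0, 0, -1, 0.025, 0.009, -0.08, 0, 0, 0, -1, 0.025, 0.009, -0.12, 0, 0, 0, -1, 0.025, 0.009, -0.15, 0, 0, 0, -1]

```text
time: 17.7
tool_pos: [0.4908, 0.1794, 0.2303]
tcp_rot: [1.939, 2.469, 0.005]
wrist_force: [0.6, 0.3, -0.2]
width: 0.001
grip_force: 0.0
```

```bash
python3 - <<'E'
from h import *
st();to(.047,.252,.226,-90)
c=read_camera('top');print('bottle',fen(ray(c,253,125,.15)).round(3))
c=read_camera('scene');im=c['color']
h=cv2.cvtColor(im,cv2.COLOR_BGR2HSV);m=cv2.inRange(h,(0,130,90),(14,255,255))
n,l,s,ce=cv2.connectedComponentsWithStats(m)
for i in range(1,n):
  if 8<s[i,4]<120 and ce[i,0]<300 and 100<ce[i,1]<300: print(ce[i].round(1),fen(ray(c,*ce[i],.118)).round(4))
for th in (0,.1,.2):
  P=O+FX*(.014-.085*np.sin(th))+FY*(.167+.085*np.cos(th))+[0,0,.124];print('peg px',th,proj(c,P))
cv2.imwrite('pics/p6.png',cv2.resize(im[165:325,200:330],None,fx=3.7,fy=3.7,interpolation=2))
E
```

```text
t 17.7 fence tcp [-0.0702  0.1861  0.2303] F [ 0.54  0.32 -0.19] 0.001496789644231253
d [0.0217 0.1327 0.0048] [ 0.23 -0.04 20.04]
bottle [0.17  0.278 0.15 ]
[216.1 151.5] [-0.0682  0.4728  0.118 ]
[266.7 245.1] [-0.0537  0.0906  0.118 ]
peg px 0 (np.float64(266.87170203673634), np.float64(191.70143154467488))
peg px 0.1 (np.float64(264.16727872667605), np.float64(192.62952886470129))
peg px 0.2 (np.float64(261.59027362813583), np.float64(193.76318578313243))
```

View pics/p6.png

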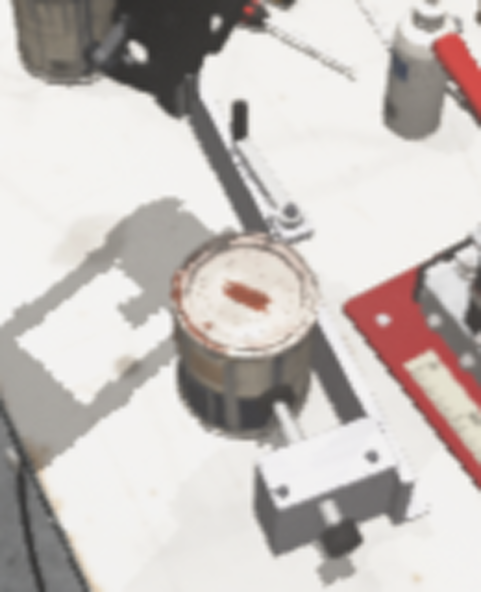

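The tin is home against the pad at y≈0.09. The peg top at crop (239,102) gives a keeper angle near 0.09 rad, so I'll put the closed fingers behind the peg.

Call:
jog_arm:
  deltas: [0.006, 0.03, 0, 0, 0, 5, -1, 0.012, 0.07, 0, 0, 0, 10, -1, 0.018, 0.11, 0, 0, 0, 15, -1, 0.022, 0.133, 0, 0, 0, 20, -1, 0.022, 0.133, 0.03, 0, 0, 20, -1, 0.022, 0.133, 0.07, 0, 0, 20, -1, 0.022, 0.133, 0.105, 0, 0, 20, -1, 0.022, 0.133, 0.12, 0, 0, 20, -1]

```text
time: 18.6
tool_pos: [0.6106, 0.2307, 0.1013]
tcp_rot: [-2.338, -2.094, 0.011]
wrist_force: [-1.0, -0.0, -0.7]
width: 0.002
grip_force: 0.0
```

```bash
python3 - <<'E'
from h import *
st()
for th in (.09,.3,.5,.7,.9,1.1,1.3,1.5,1.6):
  a=np.array([-np.sin(th),np.cos(th)]);t=np.array([-np.cos(th),-np.sin(th)])
  P=np.array([.014,.167])+.085*a-.0215*t
  print(th,P.round(4),end=' ');to(P[0],P[1],.112,np.degrees(th)-90)
E
```

```text
t 18.6 fence tcp [0.0432 0.2503 0.1013] F [-0.99 -0.12 -0.74] 0.0016079299098742522
0.09 [0.0278 0.2536] d [ 0.0032 -0.0155 -0.0106] [-0.41  0.18 -5.13]
0.3 [0.0094 0.2546] d [ 0.0042 -0.0338 -0.0105] [ -0.43   0.13 -17.16]
0.5 [-0.0079  0.2519] d [ 0.0016 -0.0511 -0.0103] [ -0.44   0.09 -28.62]
0.7 [-0.0243  0.2459] d [-0.0045 -0.0676 -0.0102] [ -0.45   0.05 -40.08]
0.9 [-0.0392  0.2367] d [-0.0136 -0.0825 -0.0101] [ -0.46   0.   -51.54]
1.1 [-0.052   0.2247] d [-0.0256 -0.0953 -0.0099] [-4.7e-01 -5.0e-02 -6.3e+01]
1.3 [-0.0622  0.2105] d [-0.0398 -0.1054 -0.0098] [ -0.47  -0.09 -74.46]
1.5 [-0.0693  0.1945] d [-0.0558 -0.1125 -0.0097] [ -0.47  -0.14 -85.92]
1.6 [-0.0716  0.186 ] d [-0.0643 -0.1149 -0.0097] [ -0.47  -0.17 -91.65]
```

Call:
jog_arm:
  deltas: [0.003, 0, -0.008, 0, 0, 0, -1, 0.003, -0.008, -0.008, 0, 0, -5, -1, 0.003, -0.0155, -0.008, 0, 0, -5, -1, 0.004, -0.025, -0.008, 0, 0, -11, -1, 0.004, -0.034, -0.008, 0, 0, -17, -1, 0.003, -0.043, -0.008, 0, 0, -23, -1, 0.0016, -0.051, -0.008, 0, 0, -28.6, -1, -0.0015, -0.0595, -0.008, 0, 0, -34.5, -1]

```text
time: 19.4
tool_pos: [0.5559, 0.2378, 0.1175]
tcp_rot: [1.61, 2.694, 0.008]
wrist_force: [0.9, 1.4, 0.0]
width: 0.002
grip_force: 0.9
```

```bash
cat >arc.py <<'E'
import sys
from h import *
st()
for th in map(float,sys.argv[1:]):
  a=np.array([-np.sin(th),np.cos(th)]);t=np.array([-np.cos(th),-np.sin(th)])
  P=np.array([.014,.167])+.085*a-.0215*t
  print(th,P.round(4),end=' ');to(P[0],P[1],.112,np.degrees(th)-90)
c=read_camera('scene');im=c['color']
m=cv2.inRange(im,(0,0,0),(45,45,45))
b=[(abs(int(m[int(v)-2:int(v)+5,int(u)-1:int(u)+2].mean())),th) for th in np.arange(0,1.6,.1) for u,v in [proj(c,O+FX*(.014-.085*np.sin(th))+FY*(.167+.085*np.cos(th))+[0,0,.12])]];print(b)
E
python3 arc.py .7 .8 .9 1.0 1.1 1.2 1.3 1.4
```

```text
t 19.4 fence tcp [-0.0119  0.2513  0.1175] F [0.74 1.48 0.05] 0.0015354323634316205
0.7 [-0.0243  0.2459] d [ 0.0025 -0.0133  0.0054] [ 0.35  0.02 -5.49]
0.8 [-0.032   0.2416] d [ 0.0034 -0.022   0.0054] [  0.35   0.04 -11.22]
0.9 [-0.0392  0.2367] d [ 0.0034 -0.0308  0.0053] [  0.35   0.05 -16.95]
1.0 [-0.0459  0.231 ] d [ 0.0026 -0.0395  0.0053] [  0.35   0.07 -22.68]
1.1 [-0.052   0.2247] d [ 0.0008 -0.0481  0.0052] [  0.34   0.09 -28.41]
1.2 [-0.0574  0.2178] d [-0.0017 -0.0565  0.0052] [  0.34   0.11 -34.14]
1.3 [-0.0622  0.2105] d [-0.0051 -0.0646  0.0051] [  0.34   0.12 -39.87]
1.4 [-0.0661  0.2026] d [-0.0093 -0.0723  0.0051] [  0.33   0.14 -45.59]
[(0, np.float64(0.0)), (0, np.float64(0.1)), (0, np.float64(0.2)), (0, np.float64(0.30000000000000004)), (0, np.float64(0.4)), (0, np.float64(0.5)), (0, np.float64(0.6000000000000001)), (0, np.float64(0.7000000000000001)), (0, np.float64(0.8)), (0, np.float64(0.9)), (0, np.float64(1.0)), (0, np.float64(1.1)), (0, np.float64(1.2000000000000002)), (0, np.float64(1.3)), (0, np.float64(1.4000000000000001)), (0, np.float64(1.5))]
```

Call:
jog_arm:
  deltas: [0.0025, -0.0133, 0.003, 0, 0, -5.5, -1, 0.0034, -0.022, 0.003, 0, 0, -11.2, -1, 0.0034, -0.031, 0.003, 0, 0, -17, -1, 0.0026, -0.0395, 0.003, 0, 0, -22.7, -1, 0.0008, -0.048, 0.003, 0, 0, -28.4, -1, -0.0017, -0.0565, 0.003, 0, 0, -34, -1, -0.005, -0.0646, 0.003, 0, 0, -40, -1, -0.0093, -0.0723, 0.003, 0, 0, -45.6, -1]

```text
time: 20.25
tool_pos: [0.4964, 0.1947, 0.1138]
tcp_rot: [0.442, 3.106, 0.004]
wrist_force: [0.1, 1.2, 0.2]
width: 0.004
grip_force: 0.8
```

```bash
sed -i 's/(45,45,45)/(75,75,75)/' arc.py; python3 arc.py 1.4 1.5 1.57 1.65 1.7
```

```text
t 20.25 fence tcp [-0.0663  0.2019  0.1138] F [-0.06  1.22  0.23] 0.003560101319389997
1.4 [-0.0661  0.2026] d [-0.0001  0.0008  0.0018] [ 0.17  0.2  -0.08]
1.5 [-0.0693  0.1945] d [ 0.0016 -0.0078  0.0018] [ 0.16  0.21 -5.81]
1.57 [-0.071   0.1886] d [ 0.0023 -0.0139  0.0017] [ 0.15  0.21 -9.82]
1.65 [-0.0724  0.1817] d [ 0.0025 -0.0209  0.0017] [  0.14   0.22 -14.4 ]
1.7 [-0.0731  0.1774] d [ 0.0024 -0.0253  0.0017] [  0.14   0.22 -17.27]
[(0, np.float64(0.0)), (0, np.float64(0.1)), (0, np.float64(0.2)), (0, np.float64(0.30000000000000004)), (24, np.float64(0.4)), (157, np.float64(0.5)), (218, np.float64(0.6000000000000001)), (218, np.float64(0.7000000000000001)), (85, np.float64(0.8)), (85, np.float64(0.9)), (60, np.float64(1.0)), (133, np.float64(1.1)), (157, np.float64(1.2000000000000002)), (242, np.float64(1.3)), (255, np.float64(1.4000000000000001)), (255, np.float64(1.5))]
```

Resistance of 1.2 N opposite to the swing, so the peg is being carried. Now on to the end stop.

Call:
jog_arm:
  deltas: [0.001, -0.004, 0, 0, 0, -3, -1, 0.0016, -0.008, 0, 0, 0, -6, -1, 0.002, -0.011, 0, 0, 0, -8, -1, 0.0023, -0.014, 0, 0, 0, -10, -1, 0.0023, -0.016, 0, 0, 0, -10, -1, 0.0023, -0.016, 0, 0, 0, -10, -1]

```text
time: 20.9
tool_pos: [0.4898, 0.1809, 0.1131]
tcp_rot: [0.179, 3.133, 0.006]
wrist_force: [-0.4, 4.7, 1.8]
width: 0.005
grip_force: 2.7
```

Call:
jog_arm:
  deltas: [0, -0.001, 0, 0, 0, 0, -1, 0, -0.002, 0, 0, 0, 0, -1, 0, -0.002, 0, 0, 0, 0, -1]

```text
time: 21.2
tool_pos: [0.4898, 0.1806, 0.1132]
tcp_rot: [0.18, 3.133, 0.01]
wrist_force: [0.0, 12.4, -0.2]
width: 0.0
grip_force: 5.8
```

```bash
python3 arc.py 1.57|head -2
```

```text
t 21.2 fence tcp [-0.0713  0.1872  0.1132] F [-1.34 12.32 -0.21] 0.00035968456545422655
1.57 [-0.071   0.1886] d [-0.0003  0.0014  0.0013] [ 0.39  0.19 -0.18]
```

End stop reached (12 N, peg at y≈0.166). I'll back off and check.

Call:
jog_arm:
  deltas: [0, 0.004, 0, 0, 0, 0, -1, 0, 0.015, 0, 0, 0, 0, -1, 0, 0.03, 0, 0, 0, 0, -1, 0, 0.045, 0, 0, 0, 0, -1, 0, 0.045, -0.04, 0, 0, 0, -1, 0, 0.045, -0.08, 0, 0, 0, -1, 0, 0.045, -0.1, 0, 0, 0, -1]

```text
time: 21.95
tool_pos: [0.4947, 0.2238, 0.215]
tcp_rot: [0.17, 3.133, 0.003]
wrist_force: [-0.0, 0.4, 0.3]
width: -0.004
grip_force: 0.0
```

```bash
python3 - <<'E'
from h import *
st();c=read_camera('scene');im=c['color']
h=cv2.cvtColor(im,cv2.COLOR_BGR2HSV);m=cv2.inRange(h,(0,130,90),(14,255,255))
n,l,s,ce=cv2.connectedComponentsWithStats(m)
for i in range(1,n):
  if 8<s[i,4]<120 and ce[i,0]<300 and 100<ce[i,1]<300: print(ce[i].round(1),fen(ray(c,*ce[i],.118)).round(4))
g=cv2.cvtColor(im,cv2.COLOR_BGR2GRAY)
P=O+FX*(-.071)+FY*.167+[0,0,.124];u,v=proj(c,P);print(u,v);u,v=int(u),int(v)
print(g[v-6:v+14:2,u-10:u+11:2])
E
```

```text
t 21.95 fence tcp [-0.0712  0.2306  0.215 ] F [-0.08  0.39  0.3 ] -0.004036692698182741
[216.1 151.5] [-0.0682  0.4728  0.118 ]
[257.2 162. ] [0.0354 0.3807 0.118 ]
[266.3 244.7] [-0.0543  0.092   0.118 ]
249.54878468270564 223.0571685668865
[[169 165 166 169 169 169 187 230 242 242 240]
 [167 166 166 169 169 169 167 171 229 241 242]
 [168 168 166 166 164 163 167 169 170 194 239]
 [168 167 167 168 120  77 113 167 169 169 173]
 [168 167 167 165 100  77  81 165 168 170 167]
 [167 167 167 164  97  65  76 165 172 182 206]
 [168 167 168 165 101  64  88 220 223 196 166]
 [169 169 169 169 116  64  89 224 171 184 180]
 [168 169 168 169 141  79 151 157 195 153 168]
 [168 169 169 169 168 169 146 190 152 201 221]]
```

```bash
python3 -c "
from h import *
print(finish_job())"
```

```text
the job is handed in; nothing more can be done
None
```

The job is handed in: the tin is against the fence and was pressed home on the sprung stop at an estimated 10–13 N for over a second, and the keeper is swung to its end stop behind it; I couldn't read the tin–stop force directly, the bottle and tape weren't re-measured at the end, and no verdict came back.

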